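# Load the jar warmer and give it a test run

### The job

The jar warmer was left on: first turn its isolator handle fully off, and only then put every jar that waits on the worktop into the warmer, upright on the cell floors, one to a cell, leaving in the warmer those already there. With all jars in, turn the handle fully on, let the warmer run for at least three seconds, then turn it fully off again. Leave the pepper mill, the tin and the mug standing where they are.

Things in the scene. Friction and masses are not known exactly. Their poses are not given: they have to be found in the camera images.
- warmer: the fixed jar warmer: a white plinth 288 x 202 x 30 mm high with an open steel well of six cells, 3 along its x by 2 along its y. Origin at the centre of the plinth's underside, on the worktop. Cells are 80 mm square inside, walls 6 mm thick: cell centres at x = -86, 0, +86 and y = -43, +43 mm. Cell floors are 36 mm, tops of all walls 61 mm above the origin
- handle (a joint): the isolator's rotary handle, rad: 0 = off (pointer at the white dot), 1.2 = on (pointer at the white dash), clockwise from off seen from above, about a vertical axis, with end stops at 0 and 1.2. An over-centre spring: past the middle (0.6) it snaps to the nearer end and stays there; about 0.12 N m turns it
- handle_axis (a point): on the handle's axis, at the top of its bar, 112 mm above the worktop. Black bar 66 x 16 x 30 mm tall, pinched across its width from above; reaches 46 mm from the axis at the pointer end (white mark), 20 mm at the other. It sits on a 14 mm high boss on a fixed grey box, 110 x 110 x 70 mm high. The pointer lies along this point's own -x (turns with the handle)
- handle_tip (a point): point at the top of the pointer end of the handle bar, 46 mm from the axis, turns with the handle
- jar1: a squat straight-sided round glass jar, 60 mm across and 65 mm tall, about 0.24 kg, heavy in the foot, with a plain paper band and a flat steel lid of the same diameter; origin at the centre of its underside, z up. A full jar waiting on the worktop at the start (may be absent)
- jar2: a squat straight-sided round glass jar, 60 mm across and 65 mm tall, about 0.24 kg, heavy in the foot, with a plain paper band and a flat steel lid of the same diameter; origin at the centre of its underside, z up. A full jar waiting on the worktop at the start (may be absent)
- jar3: a squat straight-sided round glass jar, 60 mm across and 65 mm tall, about 0.24 kg, heavy in the foot, with a plain paper band and a flat steel lid of the same diameter; origin at the centre of its underside, z up. A full jar waiting on the worktop at the start (may be absent)
- jar4: a squat straight-sided round glass jar, 60 mm across and 65 mm tall, about 0.24 kg, heavy in the foot, with a plain paper band and a flat steel lid of the same diameter; origin at the centre of its underside, z up. A full jar waiting on the worktop at the start (may be absent)
- old1: a squat straight-sided round glass jar, 60 mm across and 65 mm tall, about 0.24 kg, heavy in the foot, with a plain paper band and a flat steel lid of the same diameter; origin at the centre of its underside, z up. A jar that already stands in one of the warmer's cells at the start (may be absent)
- old2: a squat straight-sided round glass jar, 60 mm across and 65 mm tall, about 0.24 kg, heavy in the foot, with a plain paper band and a flat steel lid of the same diameter; origin at the centre of its underside, z up. A jar that already stands in one of the warmer's cells at the start (may be absent)
- old3: a squat straight-sided round glass jar, 60 mm across and 65 mm tall, about 0.24 kg, heavy in the foot, with a plain paper band and a flat steel lid of the same diameter; origin at the centre of its underside, z up. A jar that already stands in one of the warmer's cells at the start (may be absent)
- mill: small wooden pepper mill, 44 mm across, 85 mm tall, among the waiting jars; not part of the job. Origin at the centre of its underside
- tin: plain aluminium tin, 46 x 46 x 65 mm tall, among the waiting jars; not part of the job. Origin at the centre of its underside
- mug: white mug, 80 mm across, 90 mm tall, with a handle, beyond the isolator box; not part of the job. Origin at the centre of its underside
There are look-alikes about, which are no part of the job. What is shaped like the jar1 but blue or orange is not meant.

How it is judged:
By the outcome, as a careful person would: the job done as asked, in the order asked, and still so for the second after the job is handed in, with the robot touching nothing.
Of jar1, jar2, jar3, jar4 only 3 to 4 are there at a start; the rules pass over those that are not, and their reading is None.
Of old1, old2, old3 only 1 to 2 are there at a start; the rules pass over those that are not, and their reading is None.
At some moment in a run one of jar1, jar2, jar3, jar4 may be knocked a few centimetres aside while the robot is not near it.
It also fails if it takes over 208 s, if anything falls off the work surface, if the arm or the gripper's body presses on something with over 40 N, if the wrist force passes 120 N, or if a joint passes its speed limit or range.

### The arm

A 6-joint arm with a two-finger parallel gripper is mounted at the origin on the work surface. World frame = base frame: x ahead of the robot, y to its left, z up, the work surface at z = 0. Lengths are in m, angles in rad, forces in N, time in s.
With the tool pointing down it reaches from about 0.35 to 0.975 m from the base axis. Payload 4.9 kg.
Tool frame: the origin (TCP) lies midway between the tips of the shut fingers; the grasp point (between the pads) lies 19 mm behind it; z points along the fingers, y is the line along which they close (so a half turn about z gives the same grasp; the last joint's range is limited). The gripper opens to 85 mm and grips with 20 to 120 N. Pads are 22 mm wide; open, the fingers measure 114 mm over their backs; the gripper's body (76 mm by 85 mm) begins 54 mm behind the grasp point. The pads swing forward as they close: fully open they stand 13 mm farther back than shut.
Start: joints at [-1.35, 0.053, 1.613, -0, 1.476, -0.119], TCP at [0.208, -0.589, 0.231] pointing down, gripper open.
Joint ranges: [-3.01, 3.01], [-1.01, 2.22], [0.06, 2.58], [-1.02, 4.17], [0.09, 2.62], [-3.14, 3.14]. Speed limits (rad/s): [2.57, 2.57, 3.14, 3.14, 3.14, 3.14].

### API

Orientations are given as a 3x3 rotation matrix whose columns are the frame's x, y, z axes.
In Python, from bench import bot gives the robot as it stands.
- The arm moves only by the tool drive_tool, never from a script. Its argument "rows" is a list of rows, each a list of 7 numbers: the shift along the tool's x, y, z in mm, then the turn, a rotation vector about the tool's x, y, z in degrees, then the finger opening in mm, from 0 to 85.4. A call has 1 to 5 rows; each row is the pose to reach, as a shift and turn from the pose commanded when the call began, along the tool's axes at that moment; what a row does not reach only later rows make up. A row lasts 1/8 s, in which the tool goes at most 62.5 mm and 10.7 degrees, less where a joint would pass 70% of its speed; a pose out of reach is approached as far as the arm can. A call with a gripper value outside its range is refused whole. The fingers move at their own pace and stop on an object; "grip_force" is the grip in N (left out, the last holds). Time passes only in rows, so rows that repeat a pose let the fingers close. It gives the time, the measured TCP pose, the force, the opening and the grip force at its end, in the units of the state.
- bot.get_obs(): the state, without advancing time (a new reading comes with each control period).
- bot.read_camera(name): name is "scene" or "top"; returns a dict with "pixels" (400x640x3 uint8, blue, green, red), "range_z" (400x640 float32, m along the optical axis (not along the pixel's ray), 0 where there is no reading), "mtx" (3x3 intrinsics, pixels), "dist" ([k1, k2, p1, p2, k3] as OpenCV has them; the pictures are not rectified), "position" and "orientation" of the camera in the world. Camera axes: x right, y down, z forward; pixel columns grow to the right and rows downward; lengths in m; the calibration is good to about 2 mm. A picture is of the moment at which its call begins.
- bot.sign_off(): hands the job in; it is judged then, once.
Trained networks look in the newest picture that a camera, given by its name, has taken for a name from the list of things; names that differ only in an ending like _2 or _b are one class to them, and where a whole thing is asked for, a point or a joint stands for the part that bears it (a point fixed in the world has none). Each returns a list of dicts, best first, with "score" (0 to 1); they miss things now and then, are a little off and sometimes report something else, mostly with a low value. They report only what shows in the picture. A call takes as long as a camera call. They do not tell look-alikes from the thing itself.
- bot.find_in(camera, query): "xyz" ([x, y, z] in m, in world coordinates, good to about 4 mm: the middle of the surface that is visible of it).
- bot.cut_out(camera, query): "pixels" (400x640 bool, what is visible of it).
The state is a dict: "time": time; "joint_positions": joint angles; "dq": joint speeds; "joint_torque": joint torques, N m; "tcp_pos": TCP position; "orientation": TCP orientation; "force": force on the tool from outside, world axes, zero at the start; "wrist_torque": the same for the moment, N m; "finger_gap": finger opening in m; "grasp_force": force on a finger pad.
Only numpy, scipy, OpenCV 4.12 (cv2) and the standard library are available. Lean on these libraries where they do the work, as an engineer would, in place of code of your own. Each camera call takes 0.05 s, during which the arm holds its last target. There are 200 camera calls.

## Working session

There is one attempt and no reset: what is moved stays moved. The work goes in short steps, Python scripts to look and compute and a tool call to move; the robot and the scene stay as the last step left them, time stands still between calls to the robot, and variables do not carry over. Pictures are saved under pics/ and viewed, at most 14 in all, crops included, and the job is handed in when it is done.

Besides the shell and the picture viewer there is one more tool, called after ">>>" by a JSON object that holds its "op" and its "data". drive_tool: Moves the arm, as the interface text tells. Its arguments: {"type":"object","properties":{"rows":{"type":"array","items":{"type":"array","items":{"type":"number"}}},"grip_force":{"type":"number"}},"required":["rows"]}

```bash
mkdir -p pics; ls; cat > h.py <<'E'
import numpy as np,cv2
from bench import bot
def snap(cam,fn=None):
    c=bot.read_camera(cam)
    if fn: cv2.imwrite('pics/'+fn,c['pixels'])
    return c
def cloud(c):
    h,w=c['range_z'].shape
    u,v=np.meshgrid(np.arange(w),np.arange(h))
    p=cv2.undistortPoints(np.stack([u,v],-1).reshape(-1,1,2).astype(np.float64),c['mtx'],np.array(c['dist'],float)).reshape(h,w,2)
    z=c['range_z'][...,None]
    pc=np.concatenate([p*z,z],-1)
    return pc@np.array(c['orientation']).T+np.array(c['position'])
E
python3 - <<'E'
from h import *
for cam in ['top','scene']:
    c=snap(cam,cam+'0.png'); print(cam,c['position'])
    for q in ['warmer','handle_axis','handle_tip','jar1','old1','mill','tin','mug']:
        r=bot.find_in(cam,q); print(q,[(np.round(d['xyz'],3).tolist(),round(d['score'],2)) for d in r])
o=bot.get_obs();print(o['time'],o['orientation'],o['force'])
E
```

```text
pics
top [ 0.43226313 -0.01175554  1.16116931]
warmer [([0.55, 0.072, 0.038], 0.92)]
handle_axis [([0.455, 0.327, 0.112], 0.75)]
handle_tip [([0.63, 0.13, 0.102], 0.44)]
jar1 [([0.665, -0.292, 0.066], 0.96), ([0.657, -0.406, 0.063], 0.94), ([0.56, -0.388, 0.065], 0.87), ([0.438, -0.153, 0.066], 0.83), ([0.561, -0.287, 0.063], 0.78), ([0.454, -0.366, 0.062], 0.73)]
old1 [([0.628, 0.128, 0.104], 0.91), ([0.468, 0.109, 0.099], 0.56)]
mill [([0.558, -0.146, 0.078], 0.79)]
tin [([0.45, -0.279, 0.067], 0.56)]
mug [([0.62, 0.337, 0.043], 0.97)]
scene [ 1.05899688 -0.57868035  1.12341424]
warmer [([0.569, 0.05, 0.038], 0.67), ([0.451, -0.163, 0.064], 0.52)]
handle_axis [([0.462, 0.322, 0.099], 0.45)]
handle_tip [([0.456, 0.321, 0.106], 0.47)]
jar1 [([0.576, -0.302, 0.064], 0.97), ([0.468, -0.378, 0.062], 0.97), ([0.673, -0.418, 0.064], 0.96), ([0.681, -0.3, 0.062], 0.61), ([0.572, -0.396, 0.063], 0.58), ([0.449, -0.165, 0.066], 0.58)]
old1 [([0.477, 0.101, 0.099], 0.67), ([0.641, 0.116, 0.101], 0.63), ([0.619, 0.313, 0.055], 0.34)]
mill [([0.569, -0.156, 0.06], 0.57)]
tin [([0.465, -0.29, 0.062], 0.61)]
mug [([0.622, 0.313, 0.055], 0.84), ([0.568, 0.05, 0.036], 0.25)]
0.9 [[ 9.42826423e-01  3.33284166e-01  1.71674430e-05]
 [ 3.33284167e-01 -9.42826421e-01 -6.14338745e-05]
 [-4.28901882e-06  6.36431170e-05 -9.99999998e-01]] [-0.19371971 -0.24831626  0.73525751]
```

View pics/top0.png

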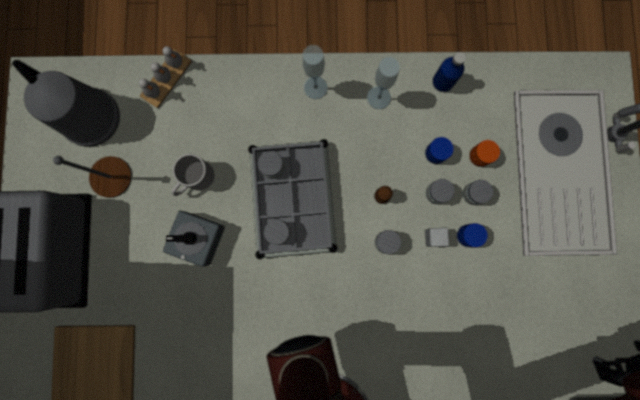

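View pics/scene0.png

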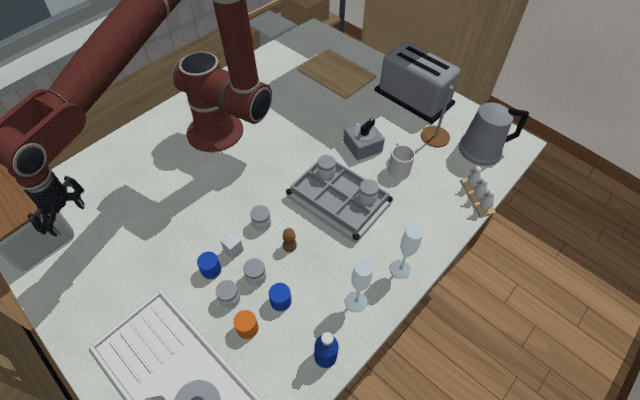

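```bash
cat >> h.py <<'E'
def lids(c,seeds,z0,r=.05,tol=.008):
    P=cloud(c); out=[]
    for s in seeds:
        m=(np.hypot(P[...,0]-s[0],P[...,1]-s[1])<r)&(abs(P[...,2]-z0)<tol)
        q=P[m]; 
        if len(q)<20: out.append(None);continue
        (cx,cy),rad=cv2.minEnclosingCircle((q[:,:2]*1000).astype(np.float32))
        out.append((np.round(q.mean(0),4).tolist(),round(cx/1000,4),round(cy/1000,4),round(rad,1),len(q)))
    return out
E
python3 - <<'E'
from h import *
J=[(.56,-.287),(.56,-.388),(.438,-.153)]
for cam in ['top','scene']:
    c=snap(cam)
    print(cam)
    for l in lids(c,J,.065): print(' jar',l)
    for l in lids(c,[(.63,.128),(.468,.109)],.101): print(' old',l)
    for l in lids(c,[(.455,.327)],.112,.06): print(' handle',l)
    P=cloud(c)
    for z0,n in((.061,'walls'),(.03,'plinth')):
        m=(abs(P[...,2]-z0)<(.008 if z0>.05 else .005))&(abs(P[...,0]-.55)<.2)&(abs(P[...,1]-.08)<.2)
        q=P[m]; print(n,cv2.minAreaRect((q[:,:2]*1000).astype(np.float32)),len(q))
    im=c['pixels']
    if cam=='top':
        a=cv2.resize(im[200:275,155:235],None,fx=6,fy=6,interpolation=2); b=cv2.resize(im[130:265,370:505],None,fx=3.33,fy=3.33,interpolation=2)[:450]
        im2=np.hstack([a[:449],b[:449]]); 
        cv2.imwrite('pics/crop.png',im2[:, :800] if im2.shape[1]>800 else im2)
        cv2.imwrite('pics/crop.png',cv2.resize(im2,(min(800,im2.shape[1]),449)))
    else: cv2.imwrite('pics/crop2.png',np.hstack([cv2.resize(im[105:165,335:395],None,fx=6.5,fy=6.5,interpolation=2)[:390], cv2.resize(im[145:250,280:400],None,fx=3.3,fy=3.714,interpolation=2)[:390]]))
E
```

```text
top
 jar ([0.566, -0.2953, 0.0632], 0.5658, -0.2959, 30.1, 454)
 jar ([0.5627, -0.3926, 0.0632], 0.5632, -0.3931, 30.8, 455)
 jar ([0.4405, -0.1592, 0.0629], 0.4409, -0.1595, 30.1, 465)
 old ([0.6321, 0.1267, 0.0989], 0.6331, 0.127, 30.4, 469)
 old ([0.4669, 0.1114, 0.0988], 0.4671, 0.1119, 29.9, 498)
 handle ([0.4549, 0.3356, 0.1096], 0.4576, 0.3351, 33.2, 193)
walls ((550.4193115234375, 139.80523681640625), (264.53265380859375, 298.6423034667969), 4.268455505371094) 1620
plinth ((550.7069091796875, 132.212890625), (293.6532287597656, 310.5558776855469), 4.117858409881592) 4207
scene
 jar ([0.5664, -0.2979, 0.0654], 0.5645, -0.2969, 30.6, 348)
 jar ([0.563, -0.3947, 0.0653], 0.5615, -0.3936, 29.9, 350)
 jar ([0.4409, -0.1606, 0.0659], 0.4391, -0.1607, 31.6, 275)
 old ([0.6302, 0.1239, 0.1019], 0.6293, 0.1267, 31.6, 257)
 old ([0.467, 0.1098, 0.1024], 0.465, 0.1132, 31.7, 226)
 handle ([0.4542, 0.3317, 0.1112], 0.4542, 0.3325, 33.6, 77)
walls ((547.8353271484375, 138.68060302734375), (264.67669677734375, 299.9269714355469), 3.8039722442626953) 1181
plinth ((552.3567504882812, 129.48297119140625), (290.7547607421875, 312.76513671875), 2.3887150287628174) 818
```

View pics/crop.png

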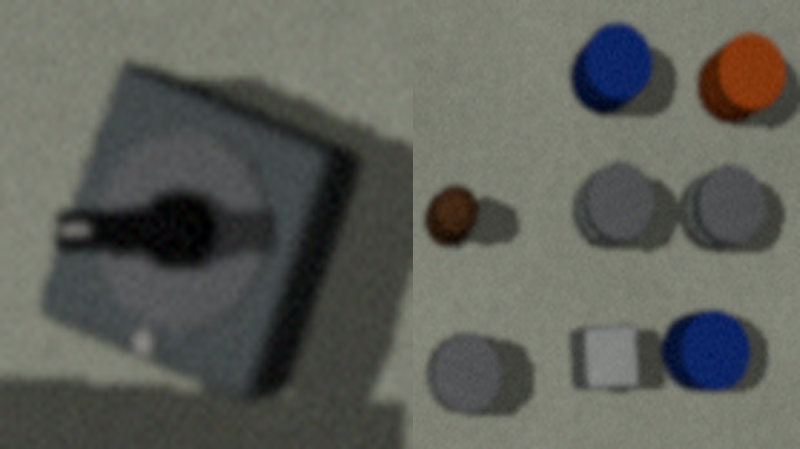

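View pics/crop2.png

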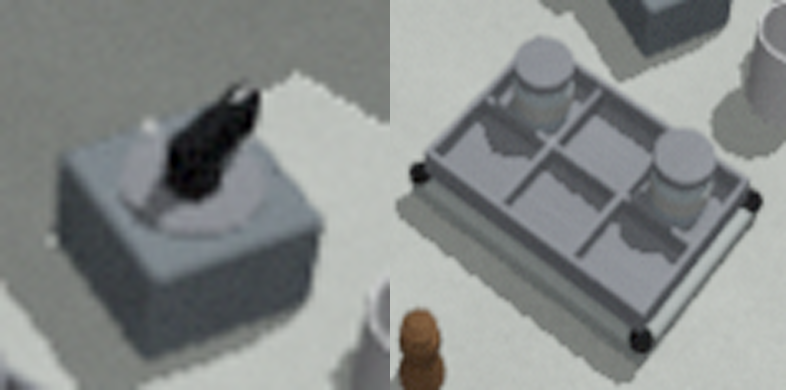

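```bash
cat > fit.py <<'E'
from h import *
from scipy.optimize import minimize
def warmer(P,zoff):
    m=(abs(P[...,2]+zoff-.061)<.005)&(abs(P[...,0]-.55)<.17)&(abs(P[...,1]-.072)<.125)
    q=P[m][:,:2]
    def cost(v):
        c,s=np.cos(v[2]),np.sin(v[2]); d=q-v[:2]; x=d[:,0]*c+d[:,1]*s; y=-d[:,0]*s+d[:,1]*c
        dx=np.min([abs(x-k) for k in(-.129,-.043,.043,.129)],0); dy=np.min([abs(y-k) for k in(-.086,0,.086)],0)
        dd=np.minimum(dx,dy); out=np.maximum(abs(x)-.132,0)+np.maximum(abs(y)-.089,0)
        return np.minimum(np.maximum(dd-.002,0)+out,.01).mean()
    best=min((minimize(cost,[.55+a,.072+b,.08],method='Nelder-Mead',options=dict(initial_simplex=[[.55+a,.072+b,.08],[.56+a,.072+b,.08],[.55+a,.082+b,.08],[.55+a,.072+b,.13]])) for a in(-.006,0,.006) for b in(-.006,0,.006)),key=lambda r:r.fun)
    return best.x,best.fun,len(q)
if __name__=='__main__':
    for cam,zo in(('top',.002),('scene',-.0007)):
        c=snap(cam);P=cloud(c); w=warmer(P,zo);print(cam,np.round(w[0],4),w[1:])
        v=w[0]; R=np.array([[np.cos(v[2]),-np.sin(v[2])],[np.sin(v[2]),np.cos(v[2])]])
        for cell in((-.086,-.043),(0,-.043),(.086,-.043),(-.086,.043),(.086,.043)): print(cell,np.round(v[:2]+R@cell,4))
        m=(np.hypot(P[...,0]-.456,P[...,1]-.33)<.06)&(P[...,2]>.1)
        q=P[m][:,:2]; r=cv2.minAreaRect((q*1000).astype(np.float32)); mu=q.mean(0);u=np.linalg.svd(q-mu)[2][0]; u*=np.sign(u[1])
        t=(q-mu)@u; print('bar',mu,u,np.degrees(np.arctan2(u[1],u[0])),r, 'axis',mu+u*(t.max()-.046), mu+u*(t.min()+.02))
        b=(abs(P[...,0]-.45)<.1)&(abs(P[...,1]-.325)<.1)&(abs(P[...,2]-.07)<.006);print('box',cv2.minAreaRect((P[b][:,:2]*1000).astype(np.float32)))
        print('knobs z',[round(float(np.percentile(P[(np.hypot(P[...,0]-x,P[...,1]-y)<.015)][:,2],98)),3) for x,y in [v[:2]+R@np.array(k) for k in((-.144,-.1),(.144,-.1),(-.144,.1),(.144,.1))]])
E
python3 fit.py
```

```text
top [0.5547 0.0792 0.0733] (np.float64(0.00044774904087300295), 1280)
(-0.086, -0.043) [0.4721 0.03  ]
(0, -0.043) [0.5579 0.0363]
(0.086, -0.043) [0.6437 0.0426]
(-0.086, 0.043) [0.4658 0.1158]
(0.086, 0.043) [0.6374 0.1284]
bar [0.45488346 0.33465206] [7.72117942e-04 9.99999702e-01] 89.95576089626223 ((454.7888488769531, 334.862060546875), (65.93923950195312, 14.124588966369629), 89.35884857177734) axis [0.45487359 0.32186353] [0.45487361 0.32189446]
box ((455.2063293457031, 321.7076721191406), (109.45769500732422, 109.93929290771484), 69.64915466308594)
knobs z [0.034, 0.033, 0.033, 0.033]
scene [0.5523 0.0794 0.0727] (np.float64(0.0014483330496018485), 838)
(-0.086, -0.043) [0.4697 0.0303]
(0, -0.043) [0.5554 0.0365]
(0.086, -0.043) [0.6412 0.0428]
(-0.086, 0.043) [0.4634 0.116 ]
(0.086, 0.043) [0.635  0.1285]
bar [0.45478258 0.33146773] [0.02519377 0.99968259] 88.55635045161794 ((453.2291564941406, 333.6656188964844), (18.302867889404297, 66.1087417602539), 1.8693618774414062) axis [0.45451657 0.32091233] [0.4545019  0.32033046]
box ((453.4028625488281, 320.4788818359375), (111.
[... 331 characters left out ...]
                     ~~~~~~~~~~~~~^^^^^^^^^^^^^^^^^^^^^^^^^^^^^^^^^^^^^^^^^^^^^^^^^^^
    return _quantile_unchecked(
        a, q, axis, out, overwrite_input, method, keepdims, weights)
    return _ureduce(a,
                    func=_quantile_ureduce_func,
    ...<5 lines>...
                    overwrite_input=overwrite_input,
                    method=method)
    r = func(a, **kwargs)
    result = _quantile(arr,
                       quantiles=q,
    ...<2 lines>...
                       out=out,
                       weights=wgt)
    slices_having_nans = np.isnan(arr[-1, ...])
                                  ~~~^^^^^^^^^
IndexError: index -1 is out of bounds for axis 0 with size 0
```

```bash
cat > go.py <<'E'
import sys; from h import *
# args: x,y,z,yawdeg ... waypoints -> tool-frame shift & turn from current pose
o=bot.get_obs(); R=np.array(o['orientation']); p=np.array(o['tcp_pos'])
yaw=np.degrees(np.arctan2(R[1,0],R[0,0]))
print('t',o['time'],'tcp',np.round(p,4),'yaw',round(yaw,2),'tilt',np.round(R[:,2],3),'gap',round(o['finger_gap'],4),'F',np.round(o['force'],1),'j',np.round(o['joint_positions'],2))
for a in sys.argv[1:]:
    v=[float(k) for k in a.split(',')]
    d=R.T@(np.array(v[:3])-p)*1000
    print(a,'->',np.round(d,1),'rz',round(-(v[3]-yaw),1))
E
python3 go.py .44,-.1,.25,60 .4545,.3215,.25,90 .4545,.3215,.16,90
```

```text
t 1.1 tcp [ 0.2083 -0.5893  0.2313] yaw 19.47 tilt [ 0. -0. -1.] gap 0.0852 F [-0.4  0.1 -0.4] j [-1.35  0.05  1.61  0.    1.48 -0.12]
.44,-.1,.25,60 -> [ 381.5 -384.1  -18.7] rz -40.5
.4545,.3215,.25,90 -> [ 535.7 -776.6  -18.7] rz -70.5
.4545,.3215,.16,90 -> [ 535.7 -776.6   71.3] rz -70.5
```

>>> {"op": "drive_tool", "data": {"rows": [[42, -42, -4, 0, 0, -8, 40], [84, -85, -8, 0, 0, -16, 40], [126, -127, -12, 0, 0, -24, 40], [168, -169, -16, 0, 0, -32, 40], [210, -211, -18, 0, 0, -40, 40]], "grip_force": 30}}

```text
time: 1.72
tcp_pos: [0.3365, -0.3187, 0.2498]
orientation: [[0.505, 0.863, 0.001], [0.863, -0.505, -0.001], [-0.0, 0.001, -1.0]]
force: [1.2, -0.5, 0.6]
finger_gap: 0.0401
grasp_force: 0.0
```

```bash
python3 go.py .44,-.1,.25,60 .4545,.3215,.25,90 .4545,.3215,.16,90
```

```text
t 1.725 tcp [ 0.3365 -0.3187  0.2498] yaw 59.7 tilt [ 0.001 -0.001 -1.   ] gap 0.0401 F [ 1.2 -0.5  0.6] j [-0.92 -0.36  1.95  0.    1.55 -0.39]
.44,-.1,.25,60 -> [241.  -21.   -0.3] rz -0.3
.4545,.3215,.25,90 -> [ 6.123e+02 -2.212e+02 -6.000e-01] rz -30.3
.4545,.3215,.16,90 -> [ 612.3 -221.3   89.4] rz -30.3
```

>>> {"op": "drive_tool", "data": {"rows": [[60, -5, 0, 0, 0, 0, 40], [120, -10, 0, 0, 0, -3, 40], [180, -16, 0, 0, 0, -6, 40], [238, -24, 0, 0, 0, -12, 40], [290, -52, 0, 0, 0, -17, 40]]}}

```text
time: 2.35
tcp_pos: [0.4391, -0.0422, 0.2496]
orientation: [[0.231, 0.973, 0.001], [0.973, -0.231, 0.0], [0.0, 0.001, -1.0]]
force: [0.6, 0.7, -0.2]
finger_gap: 0.0399
grasp_force: 0.0
```

>>> {"op": "drive_tool", "data": {"rows": [[60, -10, 0, 0, 0, -3, 40], [120, -20, 0, 0, 0, -6, 40], [180, -30, 0, 0, 0, -9, 40], [240, -40, 0, 0, 0, -12, 40], [290, -50, 0, 0, 0, -13, 40]]}}

```text
time: 2.98
tcp_pos: [0.4575, 0.2519, 0.2496]
orientation: [[0.007, 1.0, 0.001], [1.0, -0.007, 0.0], [0.0, 0.001, -1.0]]
force: [0.2, -0.1, -0.2]
finger_gap: 0.04
grasp_force: 0.0
```

```bash
python3 go.py .4545,.3215,.25,90 .4545,.3215,.16,90 .4545,.3215,.09,90
```

```text
t 2.975 tcp [0.4575 0.2519 0.2496] yaw 89.58 tilt [ 0.001  0.    -1.   ] gap 0.04 F [ 0.2 -0.1 -0.2] j [ 0.36 -0.21  1.83 -0.    1.52  0.37]
.4545,.3215,.25,90 -> [69.6 -3.5 -0.4] rz -0.4
.4545,.3215,.16,90 -> [69.6 -3.6 89.6] rz -0.4
.4545,.3215,.09,90 -> [ 69.5  -3.7 159.6] rz -0.4
```

>>> {"op": "drive_tool", "data": {"rows": [[50, -3, 20, 0, 0, 0, 40], [70, -3.5, 60, 0, 0, 0, 40], [70, -3.5, 110, 0, 0, 0, 40], [70, -3.5, 145, 0, 0, 0, 40], [70, -3.5, 158, 0, 0, 0, 40]]}}

```text
time: 3.6
tcp_pos: [0.4533, 0.3189, 0.0886]
orientation: [[0.009, 1.0, -0.004], [1.0, -0.009, -0.002], [-0.002, -0.004, -1.0]]
force: [0.0, 0.8, -0.1]
finger_gap: 0.0399
grasp_force: 0.0
```

>>> {"op": "drive_tool", "data": {"rows": [[0, 0, 0, 0, 0, 0, 10], [0, 0, 0, 0, 0, 0, 10], [0, 0, 0, 0, 0, 0, 10], [0, 0, 0, 0, 0, 0, 10], [0, 0, 0, 0, 0, 0, 10]], "grip_force": 25}}

```text
time: 4.22
tcp_pos: [0.4554, 0.3198, 0.0925]
orientation: [[0.009, 1.0, 0.001], [1.0, -0.009, 0.0], [0.001, 0.001, -1.0]]
force: [-2.0, -0.3, 3.2]
finger_gap: 0.0155
grasp_force: 28.9
```

>>> {"op": "drive_tool", "data": {"rows": [[0.2, 0, 0, 0, 0, -9, 10], [0.5, 0.2, 0, 0, 0, -18, 10], [0.8, 0.4, 0, 0, 0, -27, 10], [1.1, 0.6, 0, 0, 0, -36, 10], [1.3, 0.8, 0, 0, 0, -45, 10]]}}

```text
time: 4.85
tcp_pos: [0.4589, 0.3214, 0.0925]
orientation: [[-0.703, 0.711, 0.008], [0.711, 0.703, 0.002], [-0.004, 0.007, -1.0]]
force: [8.7, 1.2, -4.7]
finger_gap: 0.0156
grasp_force: 26.9
```

>>> {"op": "drive_tool", "data": {"rows": [[0.4, 0, 0, 0, 0, -9, 10], [0.5, 0, 0, 0, 0, -18, 10], [0.5, 0, 0, 0, 0, -24, 10], [0.5, 0, 0, 0, 0, -25, 10], [0.5, 0, 0, 0, 0, -25, 10]]}}

```text
time: 5.48
tcp_pos: [0.46, 0.3231, 0.0926]
orientation: [[-0.936, 0.353, 0.012], [0.353, 0.936, 0.006], [-0.009, 0.01, -1.0]]
force: [14.1, 5.8, -10.8]
finger_gap: 0.0154
grasp_force: 26.3
```

>>> {"op": "drive_tool", "data": {"rows": [[0, 0, 0, 0, 0, 0, 35], [0, 0, 0, 0, 0, 0, 35], [0, 0, -30, 0, 0, 0, 40], [0, 0, -90, 0, 0, 0, 40], [0, 0, -130, 0, 0, 0, 40]]}}

```text
time: 6.1
tcp_pos: [0.4559, 0.3215, 0.2245]
orientation: [[-0.936, 0.351, 0.003], [0.351, 0.936, 0.001], [-0.002, 0.002, -1.0]]
force: [0.2, 0.7, -0.4]
finger_gap: 0.0399
grasp_force: 0.0
```

```bash
python3 go.py .44,-.02,.22,70 .44,-.16,.15,45; sed -i 's/^    for cam,zo/    for cam,zo/;s/^        print(.knobs.*$//' fit.py; python3 fit.py | grep -E 'top|scene|bar'
```

```text
t 6.1 tcp [0.4559 0.3215 0.2245] yaw 159.46 tilt [ 0.003  0.001 -1.   ] gap 0.0399 F [ 0.2  0.7 -0.4] j [ 0.48 -0.11  1.78  0.    1.46 -0.73]
.44,-.02,.22,70 -> [-105.  -325.4    3.9] rz 89.5
.44,-.16,.15,45 -> [-153.9 -456.7   73.7] rz 114.5
top [0.5546 0.0793 0.0729] (np.float64(0.000450761876356047), 1282)
bar [0.4454203  0.32023661] [-0.58201049  0.81318128] 125.5920743972665 ((450.3320617675781, 320.7935791015625), (87.27519226074219, 107.6081314086914), 24.785863876342773) axis [0.4406006  0.32697066] [0.46743016 0.28948459]
scene [0.5524 0.0793 0.0716] (np.float64(0.0015073820448454592), 859)
bar [0.4632533  0.31429524] [0.19855712 0.98008932] 78.54740423164027 ((460.8542175292969, 325.93927001953125), (101.5035629272461, 107.11837768554688), 30.810710906982422) axis [0.46843359 0.33986541] [0.45815955 0.28915219]
```

>>> {"op": "drive_tool", "data": {"rows": [[-15, -55, 0, 0, 0, 5, 85], [-32, -110, 0, 0, 0, 10, 85], [-50, -165, 0, 0, 0, 15, 85], [-68, -220, 0, 0, 0, 20, 85], [-86, -270, 0, 0, 0, 24, 85]]}}

```text
time: 6.82
tcp_pos: [0.4404, 0.0365, 0.2206]
orientation: [[-0.711, 0.703, -0.0], [0.703, 0.711, -0.0], [0.0, -0.0, -1.0]]
force: [0.7, 0.7, 0.6]
finger_gap: 0.085
grasp_force: 0.0
```

```bash
cat > jars.py <<'E'
from h import *
for cam in('top','scene'):
    c=snap(cam)
    print(cam,[(np.round(d['xyz'],3).tolist()) for d in bot.find_in(cam,'jar1')])
    for l in lids(c,[(.565,-.2965),(.562,-.3935),(.44,-.16)],.065,.05): print(l)
E
python3 fit.py | grep -E 'bar'; python3 jars.py; python3 go.py .44,-.16,.21,135 .44,-.16,.1,135 .44,-.16,.024,135
```

```text
bar [0.44348005 0.32573267] [-0.93091248  0.36524233] 158.577502939333 ((442.7181396484375, 326.4878845214844), (17.58658218383789, 66.15420532226562), 68.72553253173828) axis [0.45458609 0.32137523] [0.45472103 0.32132229]
bar [0.44330694 0.32266848] [-0.94428497  0.32912901] 160.78408160175928 ((441.42584228515625, 325.35528564453125), (16.931346893310547, 66.25164031982422), 70.53410339355469) axis [0.45294808 0.31930807] [0.45315645 0.31923545]
top [[0.437, -0.154, 0.07], [0.658, -0.406, 0.065], [0.663, -0.293, 0.067], [0.558, -0.287, 0.065], [0.56, -0.385, 0.066], [0.45, -0.366, 0.061], [0.446, -0.275, 0.066]]
([0.566, -0.2953, 0.0631], 0.5655, -0.2962, 30.4, 454)
([0.5628, -0.3928, 0.063], 0.5628, -0.3933, 30.4, 454)
([0.4405, -0.1593, 0.063], 0.4408, -0.1597, 30.0, 465)
scene [[0.684, -0.302, 0.062], [0.577, -0.3, 0.063], [0.675, -0.418, 0.064], [0.464, -0.29, 0.064], [0.573, -0.395, 0.067], [0.45, -0.164, 0.067], [0.471, -0.376, 0.062]]
([0.5664, -0.2977, 0.0652], 0.5642, -0.2962, 30.9, 351)
([0.5631, -0.3946, 0.0652], 0.5624, -0.394, 29.8, 353)
([0.4411, -0.1609, 0.066], 0.4391, -0.1585, 31.9, 274)
t 7.125 tcp [0.441  0.039  0.2209] yaw 135.53 tilt [-0.001  0.    -1.   ] gap 0.0849 F [-0.2  0.1  0.8] j [-0.08 -0.4   2.03  0.    1.51 -0.88]
.44,-.16,.21,135 -> [-138.7 -142.7   10.8] rz 0.5
.44,-.16,.1,135 -> [-138.8 -142.7  120.8] rz 0.5
.44,-.16,.024,135 -> [-138.8 -142.7  196.8] rz 0.5
```

>>> {"op": "drive_tool", "data": {"rows": [[-40, -42, 5, 0, 0, 0, 85], [-82, -84, 20, 0, 0, 0.5, 85], [-124, -128, 45, 0, 0, 0.5, 85], [-139, -143, 90, 0, 0, 0.5, 85], [-139, -143, 110, 0, 0, 0.5, 85]]}}

```text
time: 7.75
tcp_pos: [0.439, -0.1606, 0.1082]
orientation: [[-0.707, 0.707, -0.004], [0.707, 0.707, 0.002], [0.004, -0.001, -1.0]]
force: [0.1, -0.4, 0.3]
finger_gap: 0.0851
grasp_force: 0.0
```

```bash
python3 - <<'E'
from h import *
c=snap('scene','s1.png'); print(lids(c,[(.44,-.16)],.065,.05))
E
python3 go.py .44,-.16,.024,135
```

```text
[([0.4409, -0.1606, 0.066], 0.4396, -0.1603, 31.5, 273)]
t 7.8 tcp [ 0.4378 -0.1593  0.1061] yaw 135.02 tilt [-0.007  0.004 -1.   ] gap 0.0848 F [-2.1  0.6 -0.4] j [-0.51 -0.22  2.09  0.    1.28 -1.29]
.44,-.16,.024,135 -> [-2.7  1.2 82. ] rz 0.0
```

>>> {"op": "drive_tool", "data": {"rows": [[0, 0, 25, 0, 0, 0, 85], [0, 0, 50, 0, 0, 0, 85], [0, 0, 75, 0, 0, 0, 85], [0, 0, 86, 0, 0, 0, 85], [0, 0, 86, 0, 0, 0, 70]]}}

```text
time: 8.43
tcp_pos: [0.4401, -0.1603, 0.025]
orientation: [[-0.708, 0.706, -0.001], [0.706, 0.708, 0.001], [0.001, -0.0, -1.0]]
force: [-0.3, -1.0, -0.7]
finger_gap: 0.0705
grasp_force: 0.0
```

>>> {"op": "drive_tool", "data": {"rows": [[0, 0, 0, 0, 0, 0, 50], [0, 0, 0, 0, 0, 0, 50], [0, 0, 0, 0, 0, 0, 50], [0, 0, 0, 0, 0, 0, 50], [0, 0, 0, 0, 0, 0, 50]], "grip_force": 40}}

```text
time: 9.05
tcp_pos: [0.441, -0.1616, 0.0265]
orientation: [[-0.707, 0.708, 0.002], [0.708, 0.707, -0.001], [-0.002, 0.001, -1.0]]
force: [0.4, 2.5, 5.9]
finger_gap: 0.059
grasp_force: 43.9
```

```bash
python3 go.py .471,.03,.15,139.2
```

```text
t 9.05 tcp [ 0.441  -0.1616  0.0265] yaw 134.96 tilt [ 0.002 -0.001 -1.   ] gap 0.059 F [0.4 2.5 5.9] j [-0.51 -0.1   2.13  0.    1.11 -1.3 ]
.471,.03,.15,139.2 -> [ 114.2  156.7 -123.5] rz -4.2
```

>>> {"op": "drive_tool", "data": {"rows": [[0, 0, -45, 0, 0, 0, 50], [15, 21, -95, 0, 0, 0, 50], [48, 66, -95, 0, 0, -2, 50], [80, 111, -95, 0, 0, -4, 50], [112, 156, -95, 0, 0, -4, 50]]}}

```text
time: 9.68
tcp_pos: [0.4704, 0.0296, 0.1195]
orientation: [[-0.754, 0.657, -0.001], [0.657, 0.754, -0.001], [0.001, -0.001, -1.0]]
force: [0.8, -0.8, -2.6]
finger_gap: 0.0593
grasp_force: 45.1
```

>>> {"op": "drive_tool", "data": {"rows": [[0, 0, 0, 0, 0, 0, 50], [0, 0, 0, 0, 0, 0, 50]]}}

```text
time: 9.93
tcp_pos: [0.4704, 0.028, 0.1194]
orientation: [[-0.755, 0.656, -0.002], [0.656, 0.755, -0.001], [0.001, -0.002, -1.0]]
force: [0.2, -0.4, -2.5]
finger_gap: 0.059
grasp_force: 45.3
```

```bash
python3 - <<'E'
from h import *
for cam in('scene','top'):
    c=snap(cam,cam+'2.png'); print(lids(c,[(.471,.03)],.160,.04))
cv2.imwrite('pics/c2.png',cv2.resize(cv2.imread('pics/scene2.png')[100:260,240:420],None,fx=3.3,fy=3.3))
E
python3 go.py .471,.03,.061,139.2
```

```text
[([0.4737, 0.0262, 0.1588], 0.4766, 0.0254, 38.6, 234)]
[None]
t 10.025 tcp [0.4707 0.0272 0.1197] yaw 138.87 tilt [-0.001 -0.    -1.   ] gap 0.0591 F [ 0.6 -0.5 -3.1] j [-0.1  -0.23  2.07 -0.    1.3  -0.95]
.471,.03,.061,139.2 -> [ 1.6  2.4 58.7] rz -0.3
```

View pics/c2.png

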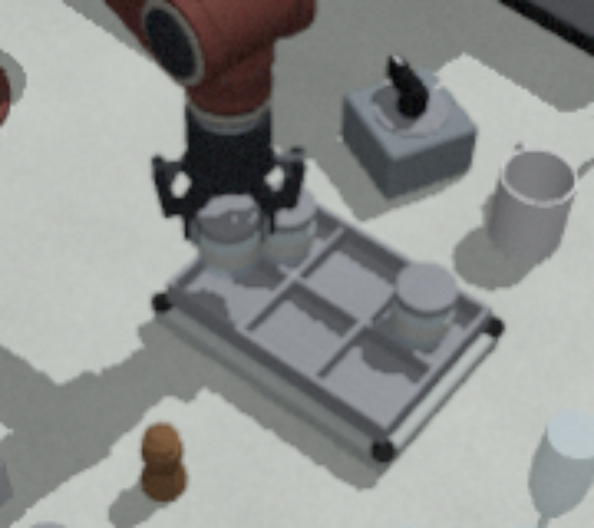

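>>> {"op": "drive_tool", "data": {"rows": [[1, 2, 20, 0, 0, 0, 50], [1, 2, 40, 0, 0, 0, 50], [1, 2, 52, 0, 0, 0, 50], [1, 2, 57.5, 0, 0, 0, 50], [1, 2, 58.5, 0, 0, 0, 50]]}}

```text
time: 10.65
tcp_pos: [0.4723, 0.0298, 0.0626]
orientation: [[-0.754, 0.657, 0.001], [0.657, 0.754, -0.0], [-0.001, 0.0, -1.0]]
force: [-3.6, -0.6, 3.9]
finger_gap: 0.0589
grasp_force: 45.6
```

>>> {"op": "drive_tool", "data": {"rows": [[0, 0, 0, 0, 0, 0, 50], [0, 0, 0, 0, 0, 0, 66], [0, 0, 0, 0, 0, 0, 74], [0, 0, -30, 0, 0, 0, 74], [0, 0, -90, 0, 0, 0, 85]]}}

```text
time: 11.28
tcp_pos: [0.4696, 0.0307, 0.15]
orientation: [[-0.754, 0.656, -0.006], [0.656, 0.754, 0.001], [0.005, -0.004, -1.0]]
force: [0.6, -0.5, 0.3]
finger_gap: 0.0854
grasp_force: 0.0
```

```bash
python3 go.py .565,-.2965,.15,135; python3 jars.py; python3 - <<'E'
from h import *
c=snap('scene');print(lids(c,[(.471,.03)],.101,.045))
E
```

```text
t 11.275 tcp [0.4696 0.0307 0.15  ] yaw 138.97 tilt [-0.006  0.001 -1.   ] gap 0.0854 F [ 0.6 -0.5  0.3] j [-0.09 -0.26  2.04  0.    1.37 -0.95]
.565,-.2965,.15,135 -> [-286.8 -184.2   -0.9] rz 4.0
top [[0.666, -0.294, 0.067], [0.658, -0.406, 0.063], [0.453, -0.363, 0.062], [0.559, -0.387, 0.066], [0.559, -0.286, 0.065]]
([0.5659, -0.2954, 0.063], 0.5661, -0.2961, 30.2, 454)
([0.5627, -0.3926, 0.0629], 0.5632, -0.3929, 30.4, 459)
None
scene [[0.47, -0.379, 0.062], [0.672, -0.419, 0.063], [0.48, 0.025, 0.102], [0.573, -0.397, 0.066], [0.576, -0.3, 0.066], [0.68, -0.302, 0.062]]
([0.5664, -0.2976, 0.0654], 0.5647, -0.2971, 31.1, 350)
([0.5629, -0.3945, 0.0654], 0.5609, -0.3936, 30.5, 350)
None
[([0.4713, 0.0287, 0.1022], 0.4703, 0.0301, 31.2, 245)]
```

>>> {"op": "drive_tool", "data": {"rows": [[-50, -32, -10, 0, 0, 0, 85], [-100, -64, -10, 0, 0, 1, 85], [-150, -96, -10, 0, 0, 2, 85], [-200, -128, -10, 0, 0, 3, 85], [-250, -160, -10, 0, 0, 4, 85]]}}

```text
time: 12.15
tcp_pos: [0.5546, -0.2557, 0.1592]
orientation: [[-0.706, 0.708, -0.003], [0.708, 0.706, 0.002], [0.004, -0.001, -1.0]]
force: [0.9, -0.3, 0.9]
finger_gap: 0.0846
grasp_force: 0.0
```

>>> {"op": "drive_tool", "data": {"rows": [[-37, -24, 10, 0, 0, 0, 85], [-37, -24, 50, 0, 0, 0, 85], [-37, -24, 50, 0, 0, 0, 85], [-37, -24, 50, 0, 0, 0, 85]]}}

```text
time: 12.65
tcp_pos: [0.5642, -0.2968, 0.1114]
orientation: [[-0.707, 0.707, -0.001], [0.707, 0.707, 0.001], [0.001, -0.0, -1.0]]
force: [0.4, 0.0, -0.0]
finger_gap: 0.0849
grasp_force: 0.0
```

```bash
python3 jars.py;python3 go.py .565,-.2965,.0249,135
```

```text
top [[0.467, 0.033, 0.101], [0.671, -0.29, 0.066], [0.566, -0.271, 0.062]]
([0.5754, -0.2775, 0.063], 0.5725, -0.2807, 23.7, 105)
([0.5528, -0.4042, 0.0639], 0.5521, -0.4026, 15.6, 43)
None
scene [[0.479, 0.022, 0.1], [0.674, -0.419, 0.061], [0.684, -0.299, 0.062], [0.472, -0.379, 0.063], [0.578, -0.301, 0.065], [0.574, -0.394, 0.063]]
([0.5664, -0.2975, 0.0652], 0.5648, -0.2964, 30.7, 350)
([0.563, -0.3946, 0.0653], 0.5612, -0.394, 30.2, 353)
None
t 12.85 tcp [ 0.5654 -0.2975  0.1137] yaw 135.01 tilt [ 0.002 -0.002 -1.   ] gap 0.085 F [-0.7 -0.1  0.6] j [-0.6   0.18  1.68  0.    1.28 -1.39]
.565,-.2965,.0249,135 -> [ 1.3  0.4 88.8] rz 0.0
```

Same grasp on the second jar.

>>> {"op": "drive_tool", "data": {"rows": [[0, 0, 25, 0, 0, 0, 85], [0, 0, 50, 0, 0, 0, 85], [0, 0, 75, 0, 0, 0, 85], [0, 0, 87, 0, 0, 0, 85], [0, 0, 87, 0, 0, 0, 70]]}}

```text
time: 13.48
tcp_pos: [0.5643, -0.2972, 0.0246]
orientation: [[-0.707, 0.707, -0.001], [0.707, 0.707, 0.0], [0.001, -0.0, -1.0]]
force: [0.6, 0.3, -0.1]
finger_gap: 0.0703
grasp_force: 0.0
```

>>> {"op": "drive_tool", "data": {"rows": [[0, 0, 0, 0, 0, 0, 50], [0, 0, 0, 0, 0, 0, 50], [0, 0, 0, 0, 0, 0, 50], [0, 0, 0, 0, 0, 0, 50], [0, 0, 0, 0, 0, 0, 50]], "grip_force": 40}}

```text
time: 14.1
tcp_pos: [0.5655, -0.2981, 0.0264]
orientation: [[-0.707, 0.707, 0.002], [0.707, 0.707, -0.001], [-0.002, 0.001, -1.0]]
force: [-0.8, 0.7, 5.9]
finger_gap: 0.0589
grasp_force: 44.1
```

```bash
python3 go.py .6425,.0427,.12,139.2 .5567,.0364,.12,139.2
```

```text
t 14.1 tcp [ 0.5655 -0.2981  0.0264] yaw 134.97 tilt [ 0.002 -0.001 -1.   ] gap 0.0589 F [-0.8  0.7  5.9] j [-0.6   0.28  1.72  0.    1.14 -1.39]
.6425,.0427,.12,139.2 -> [186.5 295.4 -93.9] rz -4.2
.5567,.0364,.12,139.2 -> [242.7 230.2 -94. ] rz -4.2
```

>>> {"op": "drive_tool", "data": {"rows": [[0, 0, -50, 0, 0, 0, 50], [0, 0, -105, 0, 0, 0, 50], [30, 50, -110, 0, 0, -1, 50], [60, 98, -110, 0, 0, -2, 50], [90, 146, -110, 0, 0, -3, 50]]}}

```text
time: 14.72
tcp_pos: [0.6033, -0.129, 0.1335]
orientation: [[-0.743, 0.67, -0.002], [0.67, 0.743, 0.0], [0.002, -0.001, -1.0]]
force: [1.4, 0.3, -2.7]
finger_gap: 0.059
grasp_force: 45.2
```

>>> {"op": "drive_tool", "data": {"rows": [[30, 50, 0, 0, 0, 0, 50], [60, 100, 0, 0, 0, -1, 50], [93, 147, 10, 0, 0, -1, 50], [93, 147, 14, 0, 0, -1, 50], [93, 147, 14, 0, 0, -1, 50]]}}

```text
time: 15.35
tcp_pos: [0.6322, 0.0406, 0.1189]
orientation: [[-0.755, 0.656, -0.003], [0.656, 0.755, -0.001], [0.002, -0.003, -1.0]]
force: [0.3, -0.3, -2.7]
finger_gap: 0.059
grasp_force: 45.3
```

```bash
python3 go.py .6425,.0427,.061,139.2; python3 - <<'E'
from h import *
c=snap('scene');print(lids(c,[(.6425,.0427)],.160,.045))
E
```

```text
t 15.35 tcp [0.6322 0.0406 0.1189] yaw 139.0 tilt [-0.003 -0.001 -1.   ] gap 0.059 F [ 0.3 -0.3 -2.7] j [-0.05  0.17  1.68 -0.    1.29 -0.91]
.6425,.0427,.061,139.2 -> [-6.5  8.5 57.9] rz -0.2
[([0.6368, 0.0377, 0.1586], 0.638, 0.0368, 37.3, 228)]
```

>>> {"op": "drive_tool", "data": {"rows": [[-6, 8, 0, 0, 0, 0, 50], [-6, 8, 20, 0, 0, 0, 50], [-6, 8, 40, 0, 0, 0, 50], [-6, 8, 52, 0, 0, 0, 50], [-6, 8, 57, 0, 0, 0, 50]]}}

```text
time: 16.02
tcp_pos: [0.6417, 0.0428, 0.0626]
orientation: [[-0.754, 0.656, -0.005], [0.656, 0.754, -0.0], [0.004, -0.003, -1.0]]
force: [-7.0, 0.1, 9.7]
finger_gap: 0.0596
grasp_force: 46.2
```

>>> {"op": "drive_tool", "data": {"rows": [[0, 0, 2, 0, 0, 0, 50], [0, 0, 2, 0, 0, 0, 50]]}}

```text
time: 16.27
tcp_pos: [0.6438, 0.0429, 0.0625]
orientation: [[-0.754, 0.656, 0.001], [0.656, 0.754, -0.0], [-0.001, 0.001, -1.0]]
force: [-2.3, 0.2, 0.5]
finger_gap: 0.0594
grasp_force: 45.5
```

>>> {"op": "drive_tool", "data": {"rows": [[0, 0, 0, 0, 0, 0, 66], [0, 0, 0, 0, 0, 0, 74], [0, 0, -30, 0, 0, 0, 74], [0, 0, -70, 0, 0, 0, 85], [0, 0, -100, 0, 0, 0, 85]]}}

```text
time: 16.9
tcp_pos: [0.6442, 0.0429, 0.1641]
orientation: [[-0.754, 0.656, 0.003], [0.656, 0.754, -0.0], [-0.002, 0.002, -1.0]]
force: [0.4, -0.4, 0.1]
finger_gap: 0.0849
grasp_force: 0.0
```

```bash
python3 jars.py; python3 - <<'E'
from h import *
c=snap('scene');print(lids(c,[(.6425,.0427),(.471,.03)],.101,.045))
E
python3 go.py .562,-.3935,.16,135;
```

```text
top [[0.666, -0.293, 0.065], [0.561, -0.386, 0.065], [0.659, -0.405, 0.065], [0.624, 0.052, 0.1], [0.45, -0.362, 0.062], [0.467, 0.011, 0.104]]
None
([0.5627, -0.3927, 0.0629], 0.5633, -0.3926, 30.2, 455)
None
scene [[0.479, 0.023, 0.098], [0.65, 0.033, 0.103], [0.682, -0.303, 0.059], [0.472, -0.377, 0.062], [0.573, -0.397, 0.066], [0.672, -0.415, 0.065]]
None
([0.5628, -0.3945, 0.0651], 0.5614, -0.3933, 29.8, 351)
None
[([0.6419, 0.0405, 0.1024], 0.6414, 0.0435, 31.4, 261), ([0.4711, 0.0286, 0.1021], 0.4699, 0.0303, 30.9, 244)]
t 17.15 tcp [0.6428 0.0429 0.1607] yaw 138.97 tilt [-0.001  0.    -1.   ] gap 0.0851 F [ 0.  -0.4 -0.1] j [-0.05  0.15  1.63  0.    1.36 -0.9 ]
.562,-.3935,.16,135 -> [-225.5 -382.3    0.8] rz 4.0
```

>>> {"op": "drive_tool", "data": {"rows": [[-28, -48, 0, 0, 0, 0, 85], [-56, -96, 0, 0, 0, 1, 85], [-84, -144, 0, 0, 0, 2, 85], [-112, -191, 0, 0, 0, 3, 85], [-140, -239, 0, 0, 0, 4, 85]]}}

```text
time: 17.77
tcp_pos: [0.5904, -0.2304, 0.1592]
orientation: [[-0.706, 0.708, -0.003], [0.708, 0.706, 0.002], [0.003, -0.001, -1.0]]
force: [0.6, 0.1, -0.4]
finger_gap: 0.0852
grasp_force: 0.0
```

>>> {"op": "drive_tool", "data": {"rows": [[-28, -48, 0, 0, 0, 0, 85], [-56, -96, 0, 0, 0, 0, 85], [-76, -149, 20, 0, 0, 0, 85], [-76, -149, 50, 0, 0, 0, 85], [-76, -149, 50, 0, 0, 0, 85]]}}

```text
time: 18.4
tcp_pos: [0.5372, -0.3866, 0.106]
orientation: [[-0.706, 0.708, -0.007], [0.708, 0.706, 0.007], [0.01, -0.0, -1.0]]
force: [0.5, 0.7, -0.4]
finger_gap: 0.0848
grasp_force: 0.0
```

```bash
python3 jars.py|tail -3;python3 go.py .562,-.3935,.0249,135
```

```text
None
([0.563, -0.3946, 0.0655], 0.5621, -0.3935, 30.0, 348)
None
t 18.6 tcp [ 0.5412 -0.388   0.1129] yaw 135.04 tilt [ 0.001 -0.001 -1.   ] gap 0.0852 F [-0.1  0.2  0.1] j [-0.73  0.24  1.61  0.    1.29 -1.52]
.562,-.3935,.0249,135 -> [-18.4  10.8  88. ] rz 0.0
```

>>> {"op": "drive_tool", "data": {"rows": [[-18.5, 11, 0, 0, 0, 0, 85], [-18.5, 11, 20, 0, 0, 0, 85], [-18.5, 11, 50, 0, 0, 0, 85], [-18.5, 11, 80, 0, 0, 0, 85], [-18.5, 11, 87, 0, 0, 0, 85]]}}

```text
time: 19.23
tcp_pos: [0.559, -0.3916, 0.0211]
orientation: [[-0.707, 0.707, -0.005], [0.707, 0.707, 0.004], [0.006, -0.001, -1.0]]
force: [-1.4, -0.5, 0.1]
finger_gap: 0.085
grasp_force: 0.0
```

>>> {"op": "drive_tool", "data": {"rows": [[0, 0, 0, 0, 0, 0, 60], [0, 0, 0, 0, 0, 0, 50], [0, 0, 0, 0, 0, 0, 50], [0, 0, 0, 0, 0, 0, 50], [0, 0, 0, 0, 0, 0, 50]], "grip_force": 40}}

```text
time: 19.85
tcp_pos: [0.5619, -0.3943, 0.0263]
orientation: [[-0.707, 0.708, 0.002], [0.708, 0.707, -0.001], [-0.002, 0.0, -1.0]]
force: [-0.4, 1.1, 4.6]
finger_gap: 0.059
grasp_force: 44.0
```

```bash
python3 go.py .5567,.0364,.12,139.2
```

```text
t 19.85 tcp [ 0.5619 -0.3943  0.0263] yaw 134.97 tilt [ 0.002 -0.001 -1.   ] gap 0.059 F [-0.4  1.1  4.6] j [-0.72  0.38  1.59  0.    1.16 -1.51]
.5567,.0364,.12,139.2 -> [308.2 300.7 -94.3] rz -4.2
```

>>> {"op": "drive_tool", "data": {"rows": [[0, 0, -50, 0, 0, 0, 50], [0, 0, -110, 0, 0, 0, 50], [35, 35, -130, 0, 0, -1, 50], [75, 74, -130, 0, 0, -2, 50], [115, 113, -130, 0, 0, -3, 50]]}}

```text
time: 20.48
tcp_pos: [0.5591, -0.2308, 0.1541]
orientation: [[-0.743, 0.67, -0.001], [0.67, 0.743, 0.001], [0.001, -0.0, -1.0]]
force: [0.5, -0.0, -2.6]
finger_gap: 0.0591
grasp_force: 44.6
```

```bash
python3 go.py .5567,.0364,.155,139.2
```

```text
t 20.475 tcp [ 0.5591 -0.2308  0.1541] yaw 137.95 tilt [-0.001  0.001 -1.   ] gap 0.0591 F [ 0.5 -0.  -2.6] j [-0.51  0.06  1.73  0.    1.35 -1.35]
.5567,.0364,.155,139.2 -> [180.8 196.8  -0.7] rz -1.2
```

>>> {"op": "drive_tool", "data": {"rows": [[40, 43, 0, 0, 0, 0, 50], [80, 87, 0, 0, 0, -1, 50], [120, 131, 0, 0, 0, -1, 50], [160, 174, 0, 0, 0, -1, 50], [181, 197, 20, 0, 0, -1, 50]]}}

```text
time: 21.1
tcp_pos: [0.5576, 0.0377, 0.1356]
orientation: [[-0.756, 0.655, 0.003], [0.655, 0.756, 0.0], [-0.002, 0.002, -1.0]]
force: [0.6, -0.7, -3.1]
finger_gap: 0.0589
grasp_force: 44.6
```

>>> {"op": "drive_tool", "data": {"rows": [[0, 0, 12, 0, 0, 0, 50], [0, 0, 12, 0, 0, 0, 50], [0, 0, 12, 0, 0, 0, 50]]}}

```text
time: 21.48
tcp_pos: [0.5576, 0.034, 0.123]
orientation: [[-0.753, 0.658, 0.0], [0.658, 0.753, -0.0], [-0.0, -0.0, -1.0]]
force: [0.8, -0.4, -2.3]
finger_gap: 0.0591
grasp_force: 44.6
```

```bash
python3 - <<'E'
from h import *
c=snap('scene');print(lids(c,[(.5567,.0364)],.160,.045),lids(c,[(.6425,.0427),(.471,.03)],.101,.045))
E
python3 go.py .5567,.0364,.061,139.2
```

```text
[([0.5623, 0.0297, 0.1622], 0.5591, 0.0314, 41.7, 265)] [([0.6419, 0.0408, 0.1021], 0.64, 0.0415, 31.7, 264), ([0.4693, 0.0219, 0.102], 0.469, 0.0305, 30.8, 170)]
t 21.525 tcp [0.5578 0.034  0.1234] yaw 138.88 tilt [ 0.001 -0.    -1.   ] gap 0.0593 F [ 0.2 -0.1 -2.4] j [-0.07 -0.01  1.87 -0.    1.29 -0.93]
.5567,.0364,.061,139.2 -> [ 2.5  1.  62.4] rz -0.3
```

>>> {"op": "drive_tool", "data": {"rows": [[2, 1, 18, 0, 0, 0, 50], [2, 1, 38, 0, 0, 0, 50], [2, 1, 52, 0, 0, 0, 50], [2, 1, 59, 0, 0, 0, 50], [2, 1, 61, 0, 0, 0, 50]]}}

```text
time: 22.15
tcp_pos: [0.5561, 0.0371, 0.0623]
orientation: [[-0.754, 0.656, -0.002], [0.656, 0.754, -0.0], [0.002, -0.002, -1.0]]
force: [-8.4, 0.7, 10.7]
finger_gap: 0.0593
grasp_force: 45.4
```

>>> {"op": "drive_tool", "data": {"rows": [[0, 0, 0, 0, 0, 0, 50], [0, 0, 0, 0, 0, 0, 50]]}}

```text
time: 22.4
tcp_pos: [0.5568, 0.0371, 0.0623]
orientation: [[-0.754, 0.656, 0.001], [0.656, 0.754, -0.0], [-0.001, 0.0, -1.0]]
force: [-2.6, -0.1, 1.6]
finger_gap: 0.0589
grasp_force: 44.9
```

>>> {"op": "drive_tool", "data": {"rows": [[0, 0, 0, 0, 0, 0, 66], [0, 0, 0, 0, 0, 0, 74], [0, 0, -30, 0, 0, 0, 74], [0, 0, -80, 0, 0, 0, 60], [0, 0, -140, 0, 0, 0, 40]]}}

```text
time: 23.02
tcp_pos: [0.5557, 0.0371, 0.202]
orientation: [[-0.754, 0.657, -0.002], [0.657, 0.754, 0.0], [0.002, -0.001, -1.0]]
force: [1.2, -0.1, 0.2]
finger_gap: 0.043
grasp_force: 0.0
```

```bash
python3 go.py .4545,.3215,.22,158.7
```

```text
t 23.025 tcp [0.5557 0.0371 0.202 ] yaw 138.97 tilt [-0.002  0.    -1.   ] gap 0.043 F [ 1.2 -0.1  0.2] j [-0.07 -0.09  1.8   0.    1.43 -0.92]
.4545,.3215,.22,158.7 -> [263.  148.  -17.7] rz -19.7
```

>>> {"op": "drive_tool", "data": {"rows": [[50, 28, -10, 0, 0, -4, 40], [100, 56, -18, 0, 0, -8, 40], [150, 84, -18, 0, 0, -12, 40], [200, 112, -18, 0, 0, -16, 40], [245, 138, -18, 0, 0, -19.5, 40]]}}

```text
time: 23.65
tcp_pos: [0.4615, 0.3039, 0.2201]
orientation: [[-0.931, 0.365, 0.001], [0.365, 0.931, 0.001], [-0.001, 0.001, -1.0]]
force: [-0.6, 0.5, -0.1]
finger_gap: 0.0399
grasp_force: 0.0
```

```bash
python3 - <<'E'
from h import *
for cam in('top','scene'):
    c=snap(cam,cam+'3.png');print(lids(c,[(.6425,.0427),(.5567,.0364),(.471,.03),(.63,.127),(.466,.112)],.101,.045))
cv2.imwrite('pics/c3.png',cv2.resize(c['pixels'][100:350,180:430],None,fx=2.4,fy=2.4))
E
python3 go.py .4555,.3215,.22,158.7 .4555,.3215,.092,158.7
```

```text
[([0.6426, 0.043, 0.0987], 0.6432, 0.0432, 30.0, 470), ([0.5567, 0.0366, 0.0989], 0.557, 0.0367, 29.8, 484), ([0.4713, 0.0308, 0.0988], 0.4714, 0.0307, 29.7, 491), ([0.6319, 0.1267, 0.0987], 0.6327, 0.1275, 30.4, 473), ([0.4669, 0.1116, 0.0991], 0.4671, 0.112, 29.9, 497)]
[([0.6417, 0.0406, 0.102], 0.6417, 0.0428, 31.4, 266), ([0.557, 0.0352, 0.1021], 0.5549, 0.0372, 30.8, 263), ([0.4716, 0.029, 0.102], 0.4711, 0.0311, 32.2, 245), ([0.6302, 0.1238, 0.1022], 0.6313, 0.1254, 32.2, 255), ([0.4675, 0.1095, 0.1021], 0.4656, 0.1111, 32.0, 232)]
t 23.75 tcp [0.4606 0.3058 0.22  ] yaw 158.83 tilt [ 0.     0.002 -1.   ] gap 0.04 F [-0.1 -1.  -1.1] j [ 0.45 -0.11  1.79  0.    1.46 -0.75]
.4555,.3215,.22,158.7 -> [10.4 12.8  0. ] rz 0.1
.4555,.3215,.092,158.7 -> [ 10.3  12.6 128. ] rz 0.1
```

View pics/c3.png

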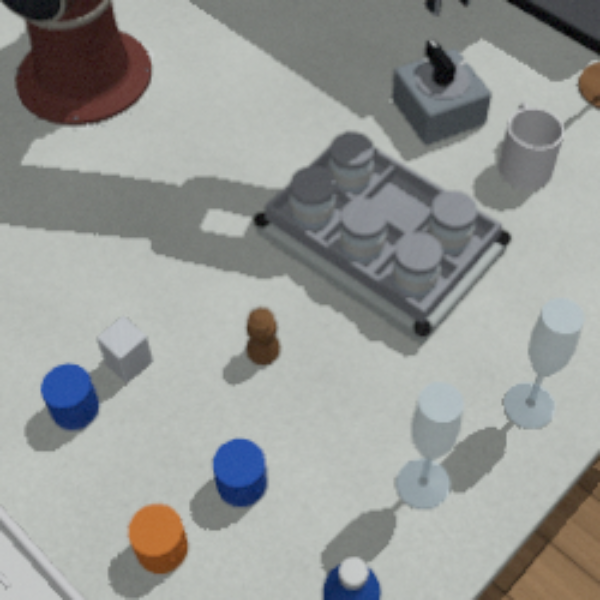

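>>> {"op": "drive_tool", "data": {"rows": [[10.5, 12.5, 20, 0, 0, 0, 40], [10.5, 12.5, 60, 0, 0, 0, 40], [10.5, 12.5, 100, 0, 0, 0, 40], [10.5, 12.5, 122, 0, 0, 0, 40], [10.5, 12.5, 127, 0, 0, 0, 40]]}}

```text
time: 24.38
tcp_pos: [0.4554, 0.3159, 0.0892]
orientation: [[-0.93, 0.369, -0.005], [0.369, 0.93, -0.003], [0.004, -0.004, -1.0]]
force: [-0.2, -0.8, 0.4]
finger_gap: 0.0399
grasp_force: 0.0
```

>>> {"op": "drive_tool", "data": {"rows": [[0, 0, 0, 0, 0, 0, 20], [0, 0, 0, 0, 0, 0, 10], [0, 0, 0, 0, 0, 0, 10], [0, 0, 0, 0, 0, 0, 10], [0, 0, 0, 0, 0, 0, 10]], "grip_force": 25}}

```text
time: 25.0
tcp_pos: [0.4592, 0.3229, 0.0928]
orientation: [[-0.93, 0.368, 0.008], [0.368, 0.93, 0.014], [-0.002, 0.016, -1.0]]
force: [11.2, 22.5, -18.9]
finger_gap: 0.0152
grasp_force: 32.8
```

>>> {"op": "drive_tool", "data": {"rows": [[0, 0, 0, 0, 0, 9, 10], [0, 0, 0, 0, 0, 18, 10], [0, 0, 0, 0, 0, 27, 10], [0, 0, 0, 0, 0, 36, 10], [0, 0, 0, 0, 0, 45, 10]]}}

```text
time: 25.62
tcp_pos: [0.4569, 0.3207, 0.0928]
orientation: [[-0.393, 0.92, 0.001], [0.92, 0.393, 0.008], [0.007, 0.004, -1.0]]
force: [0.7, 13.0, -9.2]
finger_gap: 0.0153
grasp_force: 34.2
```

>>> {"op": "drive_tool", "data": {"rows": [[0, 0, 0, 0, 0, 9, 10], [0, 0, 0, 0, 0, 18, 10], [0, 0, 0, 0, 0, 24, 10], [0, 0, 0, 0, 0, 24.5, 10], [0, 0, 0, 0, 0, 24.5, 10]]}}

```text
time: 26.25
tcp_pos: [0.4554, 0.3203, 0.0928]
orientation: [[0.017, 1.0, -0.003], [1.0, -0.017, 0.006], [0.006, -0.003, -1.0]]
force: [-5.9, 10.6, -5.6]
finger_gap: 0.0149
grasp_force: 36.5
```

>>> {"op": "drive_tool", "data": {"rows": [[0, 0, 0, 0, 0, 0, 35], [0, 0, 0, 0, 0, 0, 35], [0, 0, -40, 0, 0, 0, 40], [0, 0, -100, 0, 0, 0, 40], [-60, 0, -130, 0, 0, 0, 40]]}}

```text
time: 26.88
tcp_pos: [0.4582, 0.2631, 0.2265]
orientation: [[0.014, 1.0, 0.008], [1.0, -0.014, 0.003], [0.003, 0.008, -1.0]]
force: [1.6, -1.3, 0.3]
finger_gap: 0.04
grasp_force: 0.0
```

>>> {"op": "drive_tool", "data": {"rows": [[-60, 0, 0, 0, 0, 0, 40], [-100, 0, 0, 0, 0, 0, 40], [-100, 0, 0, 0, 0, 0, 40], [-100, 0, 0, 0, 0, 0, 40], [-100, 0, 0, 0, 0, 0, 40]]}}

```text
time: 27.5
tcp_pos: [0.4544, 0.1624, 0.221]
orientation: [[0.017, 1.0, 0.0], [1.0, -0.017, 0.0], [0.0, 0.0, -1.0]]
force: [-0.7, 0.5, -0.1]
finger_gap: 0.0401
grasp_force: 0.0
```

```bash
python3 fit.py | grep -E 'bar'; python3 go.py .4555,.321,.22,90 .4555,.321,.092,90
```

```text
t 27.55 tcp [0.4543 0.1624 0.2208] yaw 89.05 tilt [-0.  0. -1.] gap 0.0398 F [-1.2  0.   0.2] j [ 0.19 -0.29  1.95  0.    1.49  0.21]
.4555,.321,.22,90 -> [158.6  -1.4   0.8] rz -1.0
.4555,.321,.092,90 -> [158.6  -1.4 128.8] rz -1.0fit.py:19: RuntimeWarning: Mean of empty slice.
  q=P[m][:,:2]; r=cv2.minAreaRect((q*1000).astype(np.float32)); mu=q.mean(0);u=np.linalg.svd(q-mu)[2][0]; u*=np.sign(u[1])
  ret = um.true_divide(
Traceback (most recent call last):
  File "fit.py", line 20, in <module>
    t=(q-mu)@u; print('bar',mu,u,np.degrees(np.arctan2(u[1],u[0])),r, 'axis',mu+u*(t.max()-.046), mu+u*(t.min()+.02))
                                                                                   ~~~~~^^
ValueError: zero-size array to reduction operation maximum which has no identity
```

Arm occludes the top camera there; I'll use the scene camera.

```bash
cat > bar.py <<'E'
from h import *
for cam in('scene','top'):
    P=cloud(snap(cam)); m=(np.hypot(P[...,0]-.454,P[...,1]-.321)<.06)&(P[...,2]>.1)&(P[...,2]<.13); q=P[m][:,:2]
    print(cam,len(q),len(q) and cv2.minAreaRect((q*1000).astype(np.float32)),len(q) and q.mean(0))
E
python3 bar.py; python3 go.py
```

```text
scene 90 ((453.5025634765625, 333.87994384765625), (67.4452133178711, 18.106172561645508), 89.52627563476562) [0.45502574 0.33010814]
top 0 0 0
t 27.65 tcp [0.4542 0.1624 0.2207] yaw 89.04 tilt [-0. -0. -1.] gap 0.0402 F [ 0.4  0.6 -0.6] j [ 0.19 -0.29  1.95  0.    1.49  0.21]
```

>>> {"op": "drive_tool", "data": {"rows": [[0, 0, 0, 0, 0, 0, 40], [0, 0, 0, 0, 0, 0, 40], [0, 0, 0, 0, 0, 0, 40], [0, 0, 0, 0, 0, 0, 40], [0, 0, 0, 0, 0, 0, 40]]}}

```text
time: 28.28
tcp_pos: [0.4542, 0.1616, 0.2208]
orientation: [[0.018, 1.0, -0.0], [1.0, -0.018, 0.0], [0.0, -0.0, -1.0]]
force: [0.8, -0.3, -0.7]
finger_gap: 0.0401
grasp_force: 0.0
```

>>> {"op": "drive_tool", "data": {"rows": [[0, 0, 0, 0, 0, 0, 40], [0, 0, 0, 0, 0, 0, 40], [0, 0, 0, 0, 0, 0, 40], [0, 0, 0, 0, 0, 0, 40], [0, 0, 0, 0, 0, 0, 40]]}}

```text
time: 28.9
tcp_pos: [0.4543, 0.1617, 0.2208]
orientation: [[0.018, 1.0, 0.0], [1.0, -0.018, 0.0], [0.0, 0.0, -1.0]]
force: [0.3, -0.8, -0.3]
finger_gap: 0.0398
grasp_force: 0.0
```

>>> {"op": "drive_tool", "data": {"rows": [[0, 0, 0, 0, 0, 0, 40], [0, 0, 0, 0, 0, 0, 40], [0, 0, 0, 0, 0, 0, 40], [0, 0, 0, 0, 0, 0, 40], [0, 0, 0, 0, 0, 0, 40]]}}

```text
time: 29.52
tcp_pos: [0.4543, 0.1616, 0.2208]
orientation: [[0.018, 1.0, 0.0], [1.0, -0.018, -0.0], [-0.0, 0.0, -1.0]]
force: [-0.2, -0.7, -0.2]
finger_gap: 0.0399
grasp_force: 0.0
```

>>> {"op": "drive_tool", "data": {"rows": [[50, 0, 0, 0, 0, 0, 40], [100, -1, 0, 0, 0, 0, 40], [150, -1.4, 10, 0, 0, -1, 40], [158.5, -1.4, 50, 0, 0, -1, 40], [158.5, -1.4, 90, 0, 0, -1, 40]]}}

```text
time: 30.15
tcp_pos: [0.4558, 0.3215, 0.1302]
orientation: [[-0.001, 1.0, 0.001], [1.0, 0.001, 0.001], [0.001, 0.001, -1.0]]
force: [0.1, 0.5, -0.0]
finger_gap: 0.0404
grasp_force: 0.0
```

```bash
python3 go.py .4555,.321,.092,90
```

```text
t 30.15 tcp [0.4558 0.3215 0.1302] yaw 90.08 tilt [ 0.001  0.001 -1.   ] gap 0.0404 F [ 0.1  0.5 -0. ] j [ 0.48 -0.02  1.86  0.    1.3   0.48]
.4555,.321,.092,90 -> [-0.5 -0.4 38.2] rz 0.1
```

>>> {"op": "drive_tool", "data": {"rows": [[0, -0.5, 20, 0, 0, 0, 40], [0, -0.5, 33, 0, 0, 0, 40], [0, -0.5, 38, 0, 0, 0, 40], [0, -0.5, 38, 0, 0, 0, 25], [0, -0.5, 38, 0, 0, 0, 10]]}}

```text
time: 30.78
tcp_pos: [0.4554, 0.3204, 0.0942]
orientation: [[0.0, 1.0, 0.0], [1.0, -0.0, 0.001], [0.001, 0.0, -1.0]]
force: [-3.7, -1.0, 3.2]
finger_gap: 0.0156
grasp_force: 26.2
```

>>> {"op": "drive_tool", "data": {"rows": [[0, 0, 0, 0, 0, 0, 10], [0, 0, 0, 0, 0, 0, 10], [0, 0, 0, 0, 0, 0, 10], [0, 0, 0, 0, 0, 0, 10]], "grip_force": 25}}

```text
time: 31.28
tcp_pos: [0.4554, 0.3204, 0.0942]
orientation: [[0.0, 1.0, 0.001], [1.0, -0.0, 0.0], [0.0, 0.001, -1.0]]
force: [-4.1, -1.9, 6.3]
finger_gap: 0.0156
grasp_force: 26.6
```

>>> {"op": "drive_tool", "data": {"rows": [[0, 0, 0, 0, 0, -9, 10], [0, 0, 0, 0, 0, -18, 10], [0, 0, 0, 0, 0, -27, 10], [0, 0, 0, 0, 0, -36, 10], [0, 0, 0, 0, 0, -45, 10]]}}

```text
time: 31.9
tcp_pos: [0.4585, 0.3217, 0.0943]
orientation: [[-0.71, 0.704, 0.009], [0.704, 0.71, 0.005], [-0.003, 0.01, -1.0]]
force: [9.2, 5.3, -5.0]
finger_gap: 0.0155
grasp_force: 25.3
```

>>> {"op": "drive_tool", "data": {"rows": [[0, 0, 0, 0, 0, -9, 10], [0, 0, 0, 0, 0, -18, 10], [0, 0, 0, 0, 0, -24, 10], [0, 0, 0, 0, 0, -24.5, 10], [0, 0, 0, 0, 0, -24.5, 10]]}}

```text
time: 32.52
tcp_pos: [0.4594, 0.3232, 0.0943]
orientation: [[-0.936, 0.352, 0.012], [0.352, 0.936, 0.009], [-0.008, 0.012, -1.0]]
force: [12.3, 10.3, -8.8]
finger_gap: 0.0149
grasp_force: 24.9
```

>>> {"op": "drive_tool", "data": {"rows": [[0, 0, 0, 0, 0, 0, 35], [0, 0, 0, 0, 0, 0, 35], [0, 0, -30, 0, 0, 0, 40], [0, 0, -90, 0, 0, 0, 40], [0, -30, -130, 0, 0, 0, 40]]}}

```text
time: 33.15
tcp_pos: [0.4454, 0.2927, 0.2259]
orientation: [[-0.937, 0.349, 0.003], [0.349, 0.937, 0.001], [-0.002, 0.002, -1.0]]
force: [0.3, 0.2, -0.3]
finger_gap: 0.0395
grasp_force: 0.0
```

>>> {"op": "drive_tool", "data": {"rows": [[-12, -48, 0, 0, 0, 0, 40], [-30, -100, 0, 0, 0, 0, 40], [-50, -155, 0, 0, 0, 0, 40], [-70, -210, 0, 0, 0, 0, 40], [-80, -250, 0, 0, 0, 0, 40]]}}

```text
time: 33.78
tcp_pos: [0.4315, 0.0277, 0.2228]
orientation: [[-0.936, 0.352, 0.001], [0.352, 0.936, -0.001], [-0.001, -0.0, -1.0]]
force: [-0.1, -0.4, -0.2]
finger_gap: 0.0403
grasp_force: 0.0
```

```bash
python3 go.py; python3 bar.py; python3 - <<'E'
from h import *
c=snap('scene','s4.png');print(lids(c,[(.6425,.0427),(.5567,.0364),(.471,.03),(.63,.127),(.466,.112)],.101,.045))
E
```

```text
t 33.775 tcp [0.4315 0.0277 0.2228] yaw 159.38 tilt [ 0.001 -0.001 -1.   ] gap 0.0403 F [-0.1 -0.4 -0.2] j [-0.11 -0.43  2.05 -0.    1.53 -1.32]
scene 88 ((441.4471130371094, 325.36566162109375), (19.919496536254883, 64.91455841064453), 73.94932556152344) [0.44322197 0.32287436]
top 217 ((443.3998718261719, 327.2034912109375), (16.538265228271484, 66.17922973632812), 69.36393737792969) [0.44332162 0.32586754]
[([0.6419, 0.0405, 0.1021], 0.6403, 0.0434, 31.9, 267), ([0.5568, 0.0349, 0.1022], 0.555, 0.0363, 31.2, 264), ([0.4715, 0.0285, 0.1022], 0.4683, 0.0281, 31.9, 246), ([0.6301, 0.1238, 0.1022], 0.6284, 0.1264, 31.6, 255), ([0.4674, 0.11, 0.1021], 0.4654, 0.1122, 32.3, 227)]
```

View pics/s4.png

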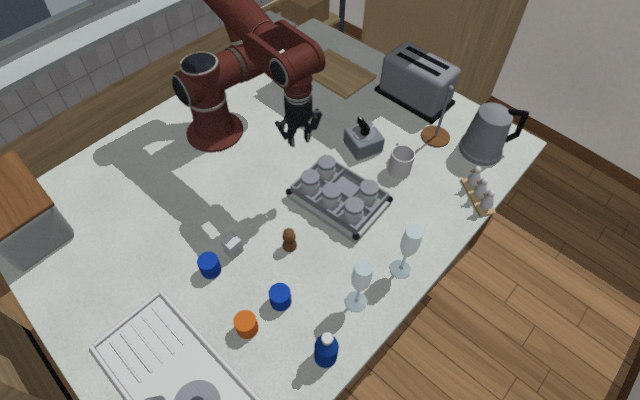

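Five jars stand in the warmer (around pixels 311–370, 165–210). The handle is off again at (364,128), and the tin (232,243), mill (289,239) and mug (402,162) are untouched.

```bash
python3 -c "
from bench import bot
print(bot.sign_off())"
```

```text
the job is handed in; nothing more can be done
None
```

The job is handed in: I turned the handle off, put the three waiting jars in the warmer beside the two already there, ran it for over 3 s and turned it off again, with the mill, tin and mug left alone.

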